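Hold a pump piston over its barrel, ready for the seal to be tucked in

ROBOT

A 6-joint arm with a two-finger parallel gripper is mounted at the origin on a cart in front of the work surface, level with it; the furniture and walls round the work are solid. World frame = base frame: x ahead of the robot, y to its left, z up, the work surface at z = 0. Lengths are in m, angles in rad, forces in N, time in s.
With the tool pointing down it reaches from about 0.325 to 0.9 m from the base axis. Payload 6.1 kg.
Tool frame: the origin (TCP) lies midway between the tips of the shut fingers; the grasp point (between the pads) lies 19 mm behind it (ctrl.grip_point_offset is the distance from the TCP to the grasp point, in m); z points along the fingers, y is the line along which they close (so a half turn about z gives the same grasp; the last joint's range is limited). The gripper opens to 87 mm and grips with 3 to 60 N. Pads are 19 mm wide; open, the fingers measure 117 mm over their backs; the gripper's body (75 mm by 190 mm) begins 51 mm behind the grasp point.
Start: joints at [1.139, 0.22, 1.526, -0, 1.395, -0.126], TCP at [0.188, 0.596, 0.199] pointing down, gripper open.
Joint ranges: [-2.98, 2.98], [-0.91, 2.08], [0.09, 2.57], [-1.24, 4.39], [0.2, 2.65], [-2.68, 2.68]. Speed limits (rad/s): [2.57, 2.57, 3.01, 3.14, 3.14, 3.14].

INTERFACE

Orientations are given as a unit quaternion [w, x, y, z].
In Python, from station import ctrl gives the robot as it stands. The module is installed in compiled form; this text tells all that it offers.
- The arm moves only by the tool apply_moves, never from a script. Its argument "targets" is a list of rows, each a list of 7 numbers: the shift along the tool's x, y, z in mm, then the turn, a rotation vector about the tool's x, y, z in rad, then the finger opening in mm, from 0 to 87. A call has exactly 8 rows; each row shifts and turns the commanded pose from where the row before left it, along the tool's axes as they then stand; what a row does not reach is not made up. A row lasts 1/8 s, in which the tool goes at most 62.5 mm and 10.7 degrees, less where a joint would pass 70% of its speed; a pose out of reach is approached as far as the arm can. A call is refused whole if a number of a shift passes 62.5 or a number of a turn 0.188, either way. A call with a gripper value outside its range is refused whole. The fingers move at their own pace and stop on an object; "grip_force" is the grip in N (left out, the last holds). Time passes only in rows, so rows that do not move let the fingers close, or fill a call up. It gives the time, the measured TCP pose, the force, the opening and the grip force at its end, in the units of the state.
- ctrl.get_obs(): the state, without advancing time (a new reading comes with each control period).
- ctrl.read_camera(name): name is "side" or "top"; returns (picture, depth): 480x640x3 uint8, red, green, blue; 480x640 float32, m along the optical axis (not along the pixel's ray), 0 where there is no reading.
- ctrl.get_calibration(name): a dict with "K" (3x3 intrinsics, pixels), "R" (3x3) and "t" (3): a world point X has camera coordinates R X + t. Camera axes: x right, y down, z forward; pixel columns grow to the right and rows downward; lengths in m; the calibration is good to about 2 mm. A picture is of the moment at which its call begins. get_calibration takes no time and is no camera call.
- ctrl.finish_job(): hands the job in; it is judged then, once.
The state is a dict: "clock": time; "qpos": joint angles; "qvel": joint speeds; "effort": joint torques, N m; "tcp_pos": TCP position; "tool_rot": TCP orientation; "wrist_force": force on the tool from outside, world axes, zero at the start; "ft_torque": the same for the moment, N m; "gripper_width": opening from 0.0 (shut) to 1.0 (fully open); "grip_force": force on a finger pad.
Only numpy, scipy, OpenCV 4.12 (cv2) and the standard library are available. Lean on these libraries where they do the work, as an engineer would, in place of code of your own. Each camera call takes 0.05 s, during which the arm holds its last target. There are 200 camera calls.

TASK

Slide the plywood stand with the clamped pump barrel along the bench into the aluminium bench stop, fully home against the back fence, without lifting or tipping it. Then take the upright piston by the sleeve on its rod, carry it over the three waiting pump bodies and hold it upright, centred about 1 cm above the open mouth of the barrel without ever touching the barrel, so that I can tuck its seal lip into the bore with the pick. Finish while still gripping it there, keep the stand home, and leave the three waiting bodies standing where they are.

Things in the scene. Friction and masses are not known exactly. Their poses are not given: they have to be found in the camera images.
- bench_stop: Aluminium U of flat bars fixed on the bench, open on its +y side; the stand slides in along its -y. Origin on the bench top where the barrel axis is when the stand is home. Back fence 20 mm high, inner face at y = -60 mm. Guide bars 16 mm high, inner faces at x = -62 and +62 mm up to y = +30 mm (2 mm clearance each side), then flared to a mouth about 165 mm wide at y = +66 mm
- stand: Loose plywood board 120 (x) by 170 (y) by 22 mm, flat, with a black pump barrel upright in a grey collar; about 0.7 kg, pushes at 3 to 9 N. Origin on its underside, below the barrel axis; the board runs from y = -60 mm (leading edge, goes to the fence) to y = +110 mm (tail edge). Barrel 83 mm across, top 184 mm above the bench. Home when origin and axes coincide with bench_stop's
- push_face (a point): Middle of the stand's tail edge, the 120 mm wide, 22 mm high face to push on, at half its height (11 mm above the bench); its +y axis points out of the face. Above this side of the bench hangs a solid red air hose, 40 mm thick, in an arc at x = 0.56 m: 0.60 m high at y = 0.3, 0.67 at y = 0.1, 0.86 at y = -0.04; keep wrist and forearm clear, do not raise the hand high beneath it
- mouth (a point): Centre of the barrel's open mouth, in the plane of its rim, 184 mm above the bench; moves with the stand
- handle (a point): Middle of the aluminium sleeve (16 mm diameter, 36 mm long) on the top of the piston's rod: the place to grip. The piston stands upright on its flat round foot, 48 mm in diameter; this point is 132 mm above the foot's underside and 18 mm below the sleeve's end. About 0.13 kg; below the sleeve is a bare rod 7 mm thick
- waiting_0: Black pump body 83 mm in diameter, 172 mm tall, standing loose on the bench, one of three in a row between the piston and the bench stop; origin at the centre of its underside. Leave it alone
- waiting_1: The taller waiting pump body, 90 mm in diameter, 192 mm tall; origin at the centre of its underside. Leave it alone
- waiting_2: Like waiting_0, 83 mm in diameter, 172 mm tall; origin at the centre of its underside. Leave it alone
- piston_foot (a point): Centre of the underside of the piston's 48 mm foot, 132 mm straight below the handle point along the rod; before the grasp it rests on the bench
Things that resemble listed ones, but are neither listed nor needed, are in the scene too. There is more than one size of the bench_stop; the job needs the larger.

How it is judged:
By the outcome, as a careful person would: the job done as asked, in the order asked, and still so for the second after the job is handed in, while the arm keeps its last pose, push and grip.
It also fails if it takes over 67 s, if anything falls off the work surface, if the arm or the gripper's body presses on something with over 40 N, if the wrist force passes 120 N, or if a joint passes its speed limit or range.

## Working session

There is one attempt and no reset: what is moved stays moved. The work goes in short steps, Python scripts to look and compute and a tool call to move; the robot and the scene stay as the last step left them, time stands still between calls to the robot, and variables do not carry over. Pictures are saved under pics/ and viewed, at most 10 in all, crops included, and the job is handed in when it is done.

Besides the shell and the picture viewer there is one more tool, called after "Request:" by a JSON object that holds its "fn" and its "kwargs", one argument or row to a line. apply_moves: Moves the arm, as the interface text tells. Its arguments: {"type":"object","properties":{"targets":{"type":"array"},"grip_force":{"type":"number"}},"required":["targets"]}

```bash
mkdir -p pics; python3 - <<'E'
from station import ctrl
import cv2,numpy as np
o=ctrl.get_obs();print({k:np.round(v,3) for k,v in o.items()},ctrl.grip_point_offset)
for n in("top","side"):
    p,d=ctrl.read_camera(n);c=ctrl.get_calibration(n)
    cv2.imwrite(f"pics/{n}0.png",p[...,::-1]);np.savez(f"{n}0.npz",p=p,d=d,**c)
    print(n,np.round(c["K"],1).tolist(),np.round(c["R"],3).tolist(),np.round(c["t"],3))
E
```

```text
{'clock': np.float64(0.0), 'qpos': array([ 1.139,  0.221,  1.528,  0.   ,  1.395, -0.126]), 'qvel': array([ 0.   , -0.   , -0.   ,  0.004,  0.   ,  0.001]), 'effort': array([ 2.0000e-03, -4.9461e+01, -3.8738e+01,  7.0000e-02,  5.7000e-02,
       -0.0000e+00]), 'tcp_pos': array([0.188, 0.595, 0.198]), 'tool_rot': array([-0.   ,  0.152,  0.988, -0.001]), 'wrist_force': array([0.162, 0.176, 0.308]), 'ft_torque': array([ 0.076, -0.015,  0.045]), 'grip_force': np.float64(0.0), 'gripper_width': np.float64(0.999)} 0.0187
top [[444.2, 0.0, 309.8], [0.0, 444.2, 237.2], [0.0, 0.0, 1.0]] [[-0.478, -0.878, -0.011], [-0.764, 0.422, -0.489], [0.434, -0.226, -0.872]] [0.214 0.506 0.92 ]
side [[616.3, 0.0, 318.8], [0.0, 616.3, 248.1], [0.0, 0.0, 1.0]] [[0.823, -0.569, 0.005], [-0.366, -0.536, -0.76], [0.435, 0.624, -0.65]] [-0.445  0.274  1.613]
```

View pics/top0.png

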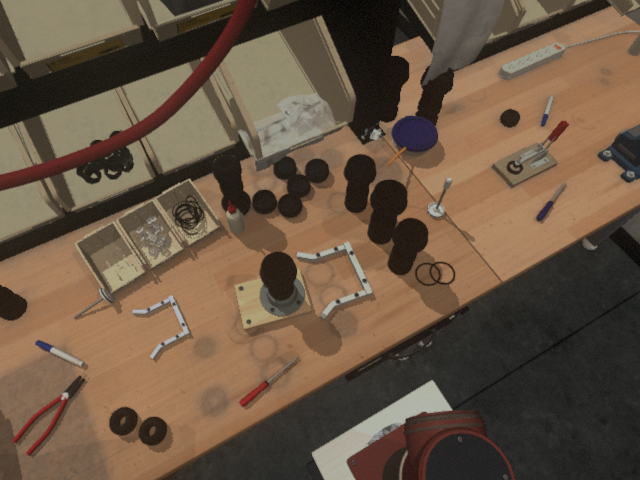

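View pics/side0.png

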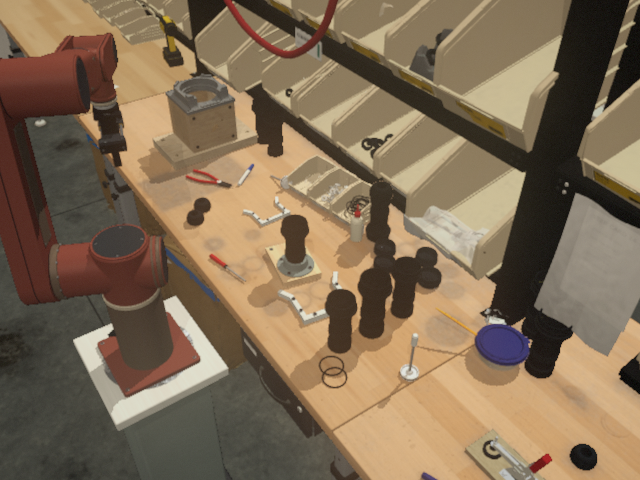

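Top view: stand board about (275,295), larger stop about (345,280), smaller look-alike at (165,325). The waiting bodies' tops are at (360,168), (388,195) and (410,235), and the piston is at (440,200). The side view agrees: piston (410,360), bodies (340,300), (375,285), (405,270). Next I'll zoom on the stand and stop.

```bash
cat > h.py <<'E'
import numpy as np,cv2
from scipy.optimize import least_squares
def cloud(f):
    a=np.load(f);d=a['d'];v,u=np.mgrid[:480,:640]
    K=a['K'];c=np.stack([(u-K[0,2])/K[0,0]*d,(v-K[1,2])/K[1,1]*d,d],-1)
    X=(c-a['t'])@a['R'];X[d==0]=np.nan
    return X,a['p'],a
def plane(a,u,v,z):
    r=a['R'].T@np.linalg.solve(a['K'],[u,v,1]);o=-a['R'].T@a['t'];return o+r*(z-o[2])/r[2]
def proj(a,P):
    c=np.atleast_2d(P)@a['R'].T+a['t'];c=c@a['K'].T;return c[:,:2]/c[:,2:]
def circ(P,r=None):
    f=lambda q:np.hypot(*(P-q[:2]).T)-(q[2] if r is None else r)
    return least_squares(f,[*P.mean(0),.04],loss='soft_l1',f_scale=.002).x
E
python3 - <<'E'
from h import *
T,p,a=cloud('top0.npz');S,q,b=cloud('side0.npz')
im=cv2.resize(p[220:340,220:390,::-1],None,fx=4.6,fy=4.6,interpolation=cv2.INTER_CUBIC);im=np.clip(im.astype(float)*1.3,0,255);cv2.imwrite('pics/c1.png',im)
im=cv2.resize(q[210:390,255:455,::-1],None,fx=3.3,fy=3.3,interpolation=cv2.INTER_CUBIC);cv2.imwrite('pics/c2.png',np.clip(im*1.6,0,255))
for n,t in(('piston',(446,183)),('foot',(436,211)),('w',(360,168)),('w',(388,195)),('w',(410,235)),('barrel',(279,270)),('board',(245,310)),('stop',(348,247)),('stop',(371,291)),('bench',(200,290))):
    print(n,np.round(T[t[1],t[0]],3))
for n,t in(('piston',(414,340)),('foot',(408,376)),('w',(341,300)),('w',(376,282)),('w',(406,265)),('barrel',(294,226)),('board',(306,278)),('bench',(260,320))):
    print('s',n,np.round(S[t[1],t[0]],3))
E
```

```text
piston [ 0.515 -0.43   0.139]
foot [ 0.512 -0.434  0.01 ]
w [ 0.668 -0.271  0.128]
w [ 0.553 -0.279  0.144]
w [ 0.445 -0.277  0.113]
barrel [0.514 0.044 0.114]
board [0.5   0.151 0.023]
stop [ 0.529 -0.159  0.019]
stop [ 0.395 -0.145  0.02 ]
bench [ 0.614  0.229 -0.002]
s piston [ 0.513 -0.44   0.134]
s foot [ 0.506 -0.445  0.008]
s w [ 0.447 -0.234  0.136]
s w [ 0.556 -0.239  0.145]
s w [ 0.669 -0.229  0.139]
s barrel [0.508 0.08  0.144]
s board [ 0.491 -0.006  0.013]
s bench [ 0.3   -0.062 -0.002][ WARN:0@0.374] global loadsave.cpp:1063 imwrite_ Unsupported depth image for selected encoder is fallbacked to CV_8U.
```

View pics/c1.png

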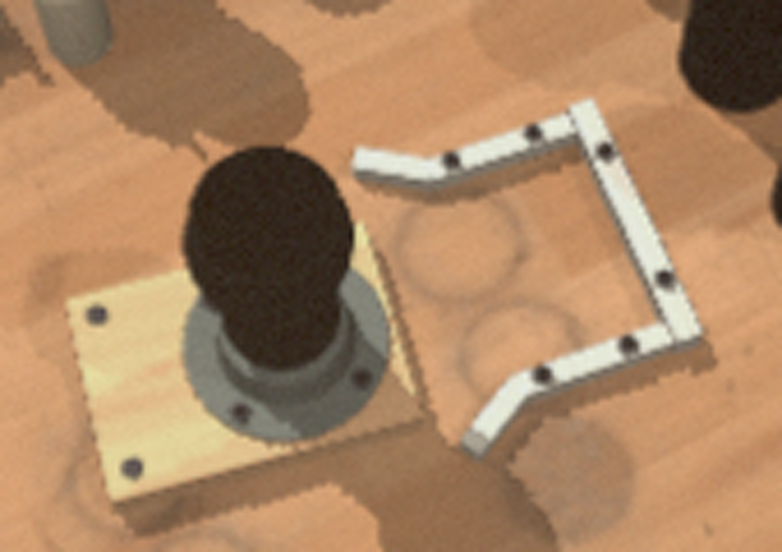

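View pics/c2.png

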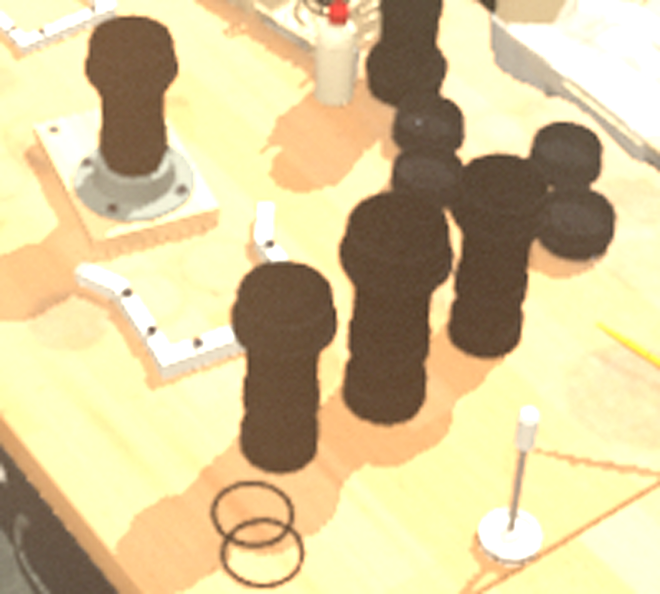

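The crops show board corners (68,300), (112,500), (422,420), (358,222). The fence runs (592,100) to (702,333), with guides (432,180)-(578,135) and (522,378)-(665,325). The piston is free-standing and lies beyond the bodies. Now measuring precisely.

```bash
cat > meas.py <<'E'
from h import *
import sys
def rig(M,W):  # 2D rigid fit world=R(th)M+t
    f=lambda q:(M@np.array([[np.cos(q[2]),np.sin(q[2])],[-np.sin(q[2]),np.cos(q[2])]])+q[:2]-W).ravel()
    s=least_squares(f,[*W.mean(0),0]);return s.x,np.abs(s.fun).max()
def top_circ(X,xy,h,r):
    P=X[np.isfinite(X[...,2])&(np.hypot(X[...,0]-xy[0],X[...,1]-xy[1])<.09)]
    P=P[(P[:,2]>h-.035)&(P[:,2]<h+.02)]
    return P
E
python3 - <<'E'
from meas import *
T,p,a=cloud('top0.npz');S,q,b=cloud('side0.npz')
pk=lambda L,z:np.array([plane(a,x/4.6+220-.4,y/4.6+220-.4,z)[:2] for x,y in L])
W=pk([(68,300),(112,500),(422,420),(358,222)],.022);print('board corners',W.round(3).tolist())
M=np.array([[.06,.11],[-.06,.11],[-.06,-.06],[.06,-.06]]);print(rig(M,W))
print('fence outer',pk([(592,100),(702,333)],.02).round(4).tolist(),'inner',pk([(572,130),(668,335)],.02).round(4).tolist())
print('guides',pk([(432,180),(578,135)],.016).round(4).tolist(),pk([(522,378),(665,325)],.016).round(4).tolist())
# stop from cloud
for n,X,c in(('T',T,p),('S',S,q)):
    m=(X[...,2]>.006)&(X[...,2]<.03)&(c.min(-1)>125)&(X[...,0]>.3)&(X[...,0]<.62)&(X[...,1]<.03)&(X[...,1]>-.2)
    r=cv2.minAreaRect(X[m][:,:2].astype(np.float32)*1000);print(n,m.sum(),r)
for n,xy,h,r in(('barrel',(.5,.06),.184,.0415),('w0',(.45,-.26),.172,.0415),('w1',(.555,-.26),.192,.045),('w2',(.67,-.255),.172,.0415)):
    for X in(T,S):
        P=top_circ(X,xy,h,r);print(n,len(P),circ(P[:,:2],r)[:2].round(4),P[:,2].max().round(3),end=' | ')
    print()
for n,X in(('T',T),('S',S)):
    m=(np.hypot(X[...,0]-.512,X[...,1]+.438)<.05)&(X[...,2]>.115);P=X[m];print('sleeve',n,len(P),np.median(P,0).round(4),circ(P[:,:2],.008)[:2].round(4),P.max(0))
    m=(np.hypot(X[...,0]-.512,X[...,1]+.438)<.04)&(X[...,2]>.004)&(X[...,2]<.02);P=X[m];print('foot',len(P),circ(P[:,:2],.024)[:2].round(4),((P.max(0)+P.min(0))/2).round(4))
E
```

```text
board corners [[0.573, 0.147], [0.459, 0.172], [0.42, 0.011], [0.538, -0.014]]
(array([ 0.49215487,  0.054673  , -0.2210237 ]), np.float64(0.003279254740585061))
fence outer [[0.5427, -0.1682], [0.3907, -0.1462]] inner [[0.5315, -0.1482], [0.3986, -0.1295]]
guides [[0.5439, -0.0638], [0.5287, -0.1508]] [[0.4166, -0.0489], [0.4055, -0.1324]]
T 663 ((481.83984375, -83.21595764160156), (152.70362854003906, 187.331298828125), 81.92256927490234)
S 517 ((469.7161865234375, -65.46995544433594), (221.10328674316406, 179.09011840820312), 30.731096267700195)
barrel 679 [0.4922 0.0545] 0.187 | barrel 527 [0.4901 0.053 ] 0.187 | 
w0 1132 [ 0.4511 -0.2499] 0.192 | w0 1128 [ 0.4513 -0.2691] 0.192 | 
w1 905 [ 0.5372 -0.2587] 0.195 | w1 863 [ 0.5359 -0.2667] 0.198 | 
w2 615 [ 0.6457 -0.2547] 0.177 | w2 601 [ 0.6444 -0.2558] 0.177 | 
sleeve T 73 [ 0.5138 -0.4317  0.1386] [ 0.5172 -0.4368] [ 0.52377747 -0.42607254  0.15311056]
foot 195 [ 0.5189 -0.4391] [ 0.5129 -0.4345  0.0118]
sleeve S 77 [ 0.5115 -0.4405  0.1372] [ 0.5157 -0.4363] [ 0.52289311 -0.43114791  0.15122686]
foot 224 [ 0.516  -0.4337] [ 0.5118 -0.4341  0.0119]
```

Request:
{"fn": "apply_moves", "kwargs": {
  "targets": [
    [-44,-27.5,5,0,0,0,87],
    [-44,-27.5,5,0,0,0,87],
    [-44,-27.5,5,0,0,0,87],
    [-44,-27.5,5,0,0,0,87],
    [-44,-27.5,5,0,0,0,87],
    [-44,-27.5,5,0,0,0,87],
    [-44,-27.5,5,0,0,0,87],
    [-44,-27.5,5,0,0,0,87]
  ]
}}

```text
clock: 1.1
tcp_pos: [0.4583, 0.2787, 0.1588]
tool_rot: [-0.0, 0.152, 0.988, -0.0]
wrist_force: [0.4, 0.1, 0.5]
gripper_width: 1.0
grip_force: 0.0
```

Request:
{"fn": "apply_moves", "kwargs": {
  "targets": [
    [0,0,0,0,0,0.186,87],
    [0,0,0,0,0,0.186,87],
    [0,0,0,0,0,0.186,87],
    [0,0,0,0,0,0.186,87],
    [0,0,0,0,0,0.186,87],
    [0,0,0,0,0,0.186,87],
    [0,0,0,0,0,0.186,87],
    [0,0,0,0,0,0.186,87]
  ]
}}

```text
clock: 2.1
tcp_pos: [0.4572, 0.2801, 0.1587]
tool_rot: [-0.0, 0.783, 0.622, -0.0]
wrist_force: [-1.0, -0.0, -0.6]
gripper_width: 0.998
grip_force: 0.0
```

```bash
cat > go.py <<'E'
import sys,numpy as np
from station import ctrl
from scipy.spatial.transform import Rotation as R
o=ctrl.get_obs();q=o['tool_rot'];r=R.from_quat([q[1],q[2],q[3],q[0]]);m=r.as_matrix()
print('t',o['clock'].round(2),'tcp',o['tcp_pos'].round(4),'yhead',np.arctan2(m[1,1],m[0,1]).round(4),'z',m[:,2].round(4),'q',o['qpos'].round(2),'F',o['wrist_force'].round(1))
if len(sys.argv)>3:
    t=np.array(list(map(float,sys.argv[1:4])));print('tool shift mm',(m.T@(t-o['tcp_pos'])*1000).round(1))
if len(sys.argv)>4: # tool down with y heading h
    h=float(sys.argv[4]);g=np.array([[np.sin(h),np.cos(h),0],[-np.cos(h),np.sin(h),0],[0,0,-1]]).T
    g=np.column_stack([[np.sin(h),-np.cos(h),0],[np.cos(h),np.sin(h),0],[0,0,-1]])
    print('turn',R.from_matrix(m.T@g).as_rotvec().round(4))
E
python3 go.py .525 .201 .02 -.221
```

```text
Traceback (most recent call last):
  File "go.py", line 5, in <module>
    print('t',o['clock'].round(2),'tcp',o['tcp_pos'].round(4),'yhead',np.arctan2(m[1,1],m[0,1]).round(4),'z',m[:,2].round(4),'q',o['qpos'].round(2),'F',o['wrist_force'].round(1))
              ^^^^^^^^^^^^^^^^
AttributeError: 'float' object has no attribute 'round'
```

```bash
sed -i "s/o\['clock'\].round(2)/round(float(o['clock']),2)/" go.py; python3 go.py .525 .201 .012 -.221
```

```text
t 2.1 tcp [0.4572 0.2801 0.1587] yhead -0.2291 z [-9.e-04 -4.e-04 -1.e+00] q [ 0.4   0.04  1.8  -0.    1.3   0.63] F [-1.  -0.  -0.6]
tool shift mm [-61.5  84.1 146.7]Traceback (most recent call last):
  File "go.py", line 11, in <module>
    print('turn',R.from_matrix(m.T@g).as_rotvec().round(4))
                 ~~~~~~~~~~~~~^^^^^^^
  File "scipy/spatial/transform/_rotation.pyx", line 1143, in scipy.spatial.transform._rotation.Rotation.from_matrix
ValueError: Non-positive determinant (left-handed or null coordinate frame) in rotation matrix 0: [[-9.99966981e-01  8.10596355e-03  5.75101721e-04]
 [ 8.10640051e-03  9.99966853e-01  7.61570988e-04]
 [ 5.68909391e-04 -7.66207847e-04  9.99999545e-01]].
```

Request:
{"fn": "apply_moves", "kwargs": {
  "targets": [
    [-15,21,0,0,0,0,87],
    [-15,21,0,0,0,0,87],
    [-15,21,0,0,0,0,87],
    [-16,21,0,0,0,0,87],
    [0,0,40,0,0,0,87],
    [0,0,40,0,0,0,87],
    [0,0,40,0,0,0,87],
    [0,0,27,0,0,0,87]
  ]
}}

```text
clock: 3.1
tcp_pos: [0.5243, 0.2017, 0.0096]
tool_rot: [-0.001, 0.781, 0.624, -0.001]
wrist_force: [0.3, -0.0, 0.5]
gripper_width: 0.996
grip_force: 0.0
```

```bash
sed -i '/g=np.array/d;s/h=float(sys.argv\[4\]);.*/h=float(sys.argv[4])/;s/\[np.sin(h),-np.cos(h),0\]/[-np.sin(h),np.cos(h),0]/' go.py; python3 go.py .516 .162 .01 -.221; python3 - <<'E'
from station import ctrl
import numpy as np
for n in("top","side"):
    p,d=ctrl.read_camera(n);np.savez(f"{n}1.npz",p=p,d=d,**ctrl.get_calibration(n))
import cv2
a=np.load('top1.npz')['p'];cv2.imwrite('pics/top1.png',cv2.resize(a[200:350,210:400,::-1],None,fx=4,fy=4,interpolation=cv2.INTER_CUBIC))
E
```

```text
t 3.1 tcp [0.5243 0.2017 0.0096] yhead -0.2231 z [-3.2e-03 -8.0e-04 -1.0e+00] q [ 0.23  0.29  1.83 -0.    1.03  0.45] F [ 0.3 -0.   0.5]
tool shift mm [-40.6   0.7  -0.3]Traceback (most recent call last):
  File "go.py", line 9, in <module>
    g=np.column_stack([[-np.sin(h),np.cos(h),0],[np.cos(h),np.sin(h),0],[0,0,-1]])
                                ^
NameError: name 'h' is not defined
```

View pics/top1.png

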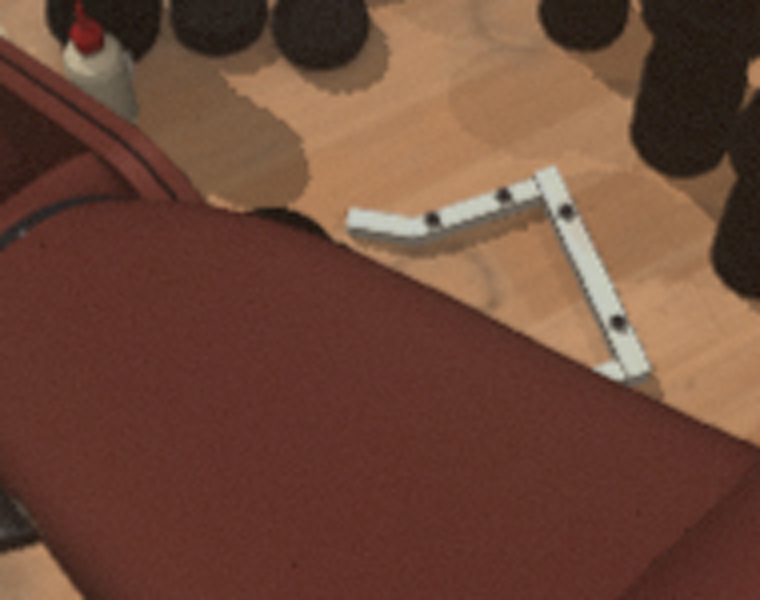

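Top view is mostly hidden by the arm; the stop's fence ((545,175)-(640,375) in the crop) is unmoved. Now creeping up to the face.

Request:
{"fn": "apply_moves", "kwargs": {
  "targets": [
    [-8,0,0,0,0,0,87],
    [-6,0,0,0,0,0,87],
    [-4,0,0,0,0,0,87],
    [-3,0,0,0,0,0,87],
    [-3,0,0,0,0,0,87],
    [-3,0,0,0,0,0,87],
    [-3,0,0,0,0,0,87],
    [0,0,0,0,0,0,87]
  ]
}}

```text
clock: 4.2
tcp_pos: [0.5193, 0.1728, 0.0122]
tool_rot: [-0.0, 0.781, 0.624, -0.0]
wrist_force: [0.2, -0.2, -1.4]
gripper_width: 0.996
grip_force: 0.0
```

Request:
{"fn": "apply_moves", "kwargs": {
  "targets": [
    [-2,0,1,0,0,0,87],
    [-2,0,1,0,0,0,87],
    [-2,0,0,0,0,0,87],
    [-2,0,0,0,0,0,87],
    [-2,0,0,0,0,0,87],
    [-2,0,0,0,0,0,87],
    [-2,0,0,0,0,0,87],
    [-2,0,0,0,0,0,87]
  ]
}}

```text
clock: 5.2
tcp_pos: [0.5159, 0.1572, 0.0103]
tool_rot: [0.0, 0.781, 0.624, 0.0]
wrist_force: [-0.9, -0.7, -0.4]
gripper_width: 0.995
grip_force: 0.0
```

Request:
{"fn": "apply_moves", "kwargs": {
  "targets": [
    [-2,0,0,0,0,0,87],
    [-2,0,0,0,0,0,87],
    [-2,0,0,0,0,0,87],
    [-2,0,0,0,0,0,87],
    [-2,0,0,0,0,0,87],
    [-2,0,0,0,0,0,87],
    [-2,0,0,0,0,0,87],
    [-2,0,0,0,0,0,87]
  ]
}}

```text
clock: 6.2
tcp_pos: [0.5123, 0.1415, 0.0102]
tool_rot: [0.0, 0.781, 0.624, -0.0]
wrist_force: [0.2, -0.2, 0.1]
gripper_width: 1.001
grip_force: 0.0
```

```bash
cat > snap.py <<'E'
import sys,cv2,numpy as np
from station import ctrl
n,k,r0,r1,c0,c1,f=sys.argv[1],*map(int,sys.argv[2:])
p,d=ctrl.read_camera(n);np.savez(f"{n}{k}.npz",p=p,d=d,**ctrl.get_calibration(n))
cv2.imwrite(f'pics/{n}{k}.png',cv2.resize(np.clip(p[r0:r1,c0:c1,::-1]*1.4,0,255).astype(np.uint8),None,fx=f,fy=f,interpolation=cv2.INTER_CUBIC))
o=ctrl.get_obs();print(o['wrist_force'].round(1),o['ft_torque'].round(2))
E
python3 snap.py side 2 190 340 210 390 4
```

```text
[ 0.1 -0.3 -0.1] [-0.1   0.06 -0.01]
```

View pics/side2.png

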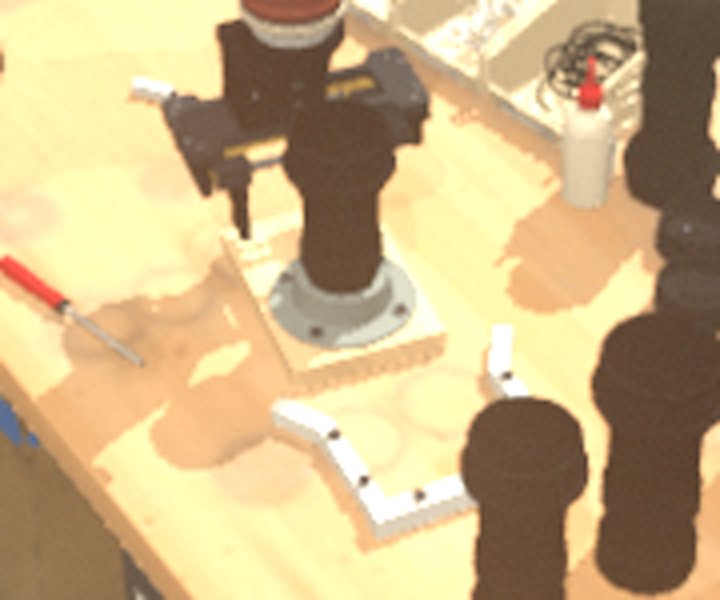

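The fingers sit at the tail edge at about (240,235) and the board seems slightly advanced. Checking with numbers.

```bash
cat > bar.py <<'E'
from meas import *
import sys
for k in sys.argv[2:]:
    X,p,a=cloud(k);x=float(sys.argv[1].split(',')[0]);y=float(sys.argv[1].split(',')[1])
    P=top_circ(X,(x,y),.184,.0415);P=P[np.hypot(P[:,0]-x,P[:,1]-y)<.06]
    print(k,len(P),circ(P[:,:2],.0415)[:2].round(4),P[:,2].max())
E
python3 bar.py .49,.045 side0.npz side2.npz
python3 - <<'E'
from h import *
a=np.load('side2.npz')
pk=lambda L,z:np.array([plane(a,x/4+210-.4,y/4+190-.4,z)[:2] for x,y in L]).round(4).tolist()
print('tail/near corner, lead corners',pk([(222,237),(293,370),(445,335)],.022))
print('stop: fence outer near corner',pk([(380,525)],.02),'near guide inner',pk([(342,430),(388,492)],.016),'fence inner',pk([(388,497),(465,478)],.02))
E
```

```text
side0.npz 527 [0.4901 0.053 ] 0.18675344230032778
side2.npz 531 [0.4903 0.0524] 0.2028427662279997
tail/near corner, lead corners [[0.4539, 0.1655], [0.4202, 0.009], [0.5325, -0.0226]]
stop: fence outer near corner [[0.389, -0.1516]] near guide inner [[0.4193, -0.0574], [0.4127, -0.126]] fence inner [[0.408, -0.1331], [0.4621, -0.1482]]
```

```bash
python3 - <<'E'
from h import *
X,p,a=cloud('side2.npz')
for v in range(232,254,2): print(v,[tuple((X[v,u]*1000).round().astype(int)) if np.isfinite(X[v,u,0]) else None for u in (266,268,270,272,274)], p[v,270])
print(proj(a,[[.5123,.1415,.0102]]))
E
```

```text
232 [(np.int64(438), np.int64(123), np.int64(124)), (np.int64(444), np.int64(122), np.int64(123)), (np.int64(446), np.int64(114), np.int64(127)), (np.int64(454), np.int64(117), np.int64(121)), (np.int64(461), np.int64(117), np.int64(118))] [78 61 49]
234 [(np.int64(438), np.int64(125), np.int64(115)), (np.int64(442), np.int64(119), np.int64(118)), (np.int64(449), np.int64(120), np.int64(114)), (np.int64(452), np.int64(113), np.int64(117)), (np.int64(528), np.int64(235), np.int64(0))] [78 60 48]
236 [(np.int64(440), np.int64(129), np.int64(105)), (np.int64(444), np.int64(124), np.int64(106)), (np.int64(449), np.int64(122), np.int64(105)), (np.int64(456), np.int64(122), np.int64(102)), (np.int64(521), np.int64(225), np.int64(2))] [78 59 47]
238 [(np.int64(459), np.int64(164), np.int64(64)), (np.int64(456), np.int64(146), np.int64(78)), (np.int64(458), np.int64(139), np.int64(82)), (np.int64(512), np.int64(222), np.int64(0)), (np.int64(523), np.int64(229), np.int64(-10))] [76 57 42]
240 [(np.int64(489), np.int64(221), np.int64(3)), (np.int64(454), np.int64(144), np.int64(72)), (np.int64
[... 948 characters left out ...]
64(170), np.int64(16)), (np.int64(458), np.int64(142), np.int64(40)), (np.int64(474), np.int64(158), np.int64(21)), (np.int64(483), np.int64(161), np.int64(15))] [75 57 42]
250 [(np.int64(453), np.int64(159), np.int64(22)), (np.int64(458), np.int64(155), np.int64(23)), (np.int64(466), np.int64(156), np.int64(18)), (np.int64(471), np.int64(153), np.int64(18)), (np.int64(473), np.int64(145), np.int64(23))] [197 178 133]
252 [(np.int64(452), np.int64(158), np.int64(15)), (np.int64(453), np.int64(147), np.int64(23)), (np.int64(461), np.int64(148), np.int64(19)), (np.int64(465), np.int64(143), np.int64(20)), (np.int64(472), np.int64(143), np.int64(17))] [198 163 119]
[[285.41695452 248.99638019]]
```

The open fingertips are near z≈0.035, because open fingers pull back from the TCP, so they are passing over the board and the stand hasn't moved. I'll back off, open to 60 mm, and lower until the tips feel the bench.

Request:
{"fn": "apply_moves", "kwargs": {
  "targets": [
    [0,0,-6,0,0,0,87],
    [6,0,-4,0,0,0,87],
    [10,0,0,0,0,0,87],
    [10,0,0,0,0,0,87],
    [10,0,0,0,0,0,60],
    [8,0,0,0,0,0,60],
    [0,0,0,0,0,0,60],
    [0,0,0,0,0,0,60]
  ]
}}

```text
clock: 7.25
tcp_pos: [0.5219, 0.1845, 0.0201]
tool_rot: [-0.0, 0.781, 0.624, -0.0]
wrist_force: [0.2, -1.1, -0.4]
gripper_width: 0.706
grip_force: 0.0
```

Request:
{"fn": "apply_moves", "kwargs": {
  "targets": [
    [0,0,2,0,0,0,60],
    [0,0,2,0,0,0,60],
    [0,0,2,0,0,0,60],
    [0,0,2,0,0,0,60],
    [0,0,1,0,0,0,60],
    [0,0,1,0,0,0,60],
    [0,0,1,0,0,0,60],
    [0,0,0,0,0,0,60]
  ]
}}

```text
clock: 8.25
tcp_pos: [0.522, 0.1846, 0.0092]
tool_rot: [-0.0, 0.781, 0.624, -0.0]
wrist_force: [-0.6, -0.3, -0.8]
gripper_width: 0.693
grip_force: 0.0
```

Request:
{"fn": "apply_moves", "kwargs": {
  "targets": [
    [0,0,1,0,0,0,60],
    [0,0,1,0,0,0,60],
    [0,0,1,0,0,0,60],
    [0,0,1,0,0,0,60],
    [0,0,0,0,0,0,60],
    [0,0,0,0,0,0,60],
    [0,0,0,0,0,0,60],
    [0,0,0,0,0,0,60]
  ]
}}

```text
clock: 9.25
tcp_pos: [0.5221, 0.1846, 0.0053]
tool_rot: [0.0, 0.781, 0.624, 0.0]
wrist_force: [-0.2, 0.4, -1.1]
gripper_width: 0.69
grip_force: 0.0
```

Request:
{"fn": "apply_moves", "kwargs": {
  "targets": [
    [0,0,1,0,0,0,60],
    [0,0,1,0,0,0,60],
    [0,0,1,0,0,0,60],
    [0,0,1,0,0,0,60],
    [0,0,0,0,0,0,60],
    [0,0,0,0,0,0,60],
    [0,0,0,0,0,0,60],
    [0,0,0,0,0,0,60]
  ]
}}

```text
clock: 10.25
tcp_pos: [0.5221, 0.1846, 0.0013]
tool_rot: [0.0, 0.781, 0.624, 0.0]
wrist_force: [0.1, 0.2, 0.4]
gripper_width: 0.69
grip_force: 0.0
```

```bash
python3 snap.py side 3 190 340 210 390 4; python3 - <<'E'
from h import *
X,p,a=cloud('side3.npz')
# dark-ish points near expected fingers
m=(np.hypot(X[...,0]-.522,X[...,1]-.185)<.075)&(X[...,2]>.004)&(X[...,2]<.06)&(p.max(-1)<100)
P=X[m];print(len(P))
for lo in np.arange(.004,.06,.006):
    s=P[(P[:,2]>=lo)&(P[:,2]<lo+.006)];print(round(lo,3),len(s),s.mean(0).round(3) if len(s) else '')
E
```

```text
[-0.6  0.4 -0.1] [-0.12  0.08 -0.  ]
24
0.004 0 
0.01 0 
0.016 0 
0.022 0 
0.028 3 [0.484 0.184 0.032]
0.034 6 [0.482 0.185 0.037]
0.04 4 [0.485 0.185 0.043]
0.046 5 [0.482 0.186 0.049]
0.052 5 [0.483 0.184 0.054]
0.058 1 [0.489 0.185 0.06 ]
```

View pics/side3.png

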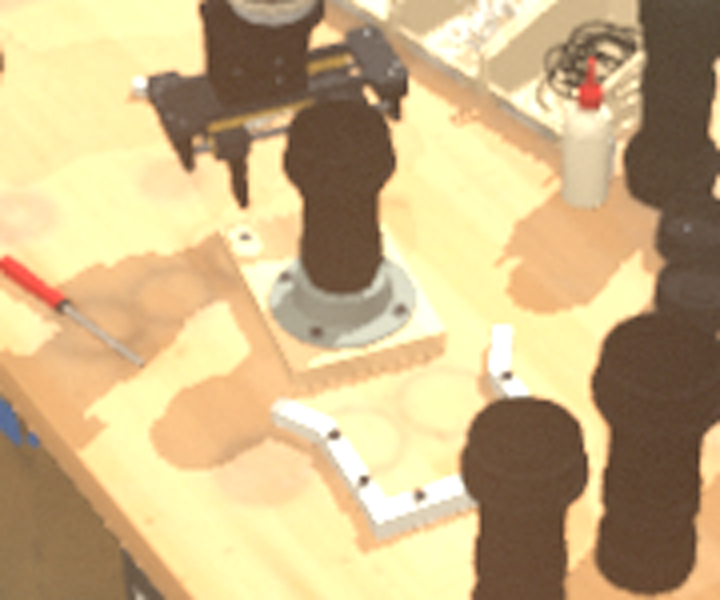

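The finger tip shows at (242,208) in the crop, clear behind the tail edge. Checking its true height.

```bash
python3 - <<'E'
from h import *
X,p,a=cloud('side3.npz')
for z in(.001,.01,.02,.03):
  for s in(.03,.045):
    for t in(-.009,.009):
        P=np.array([.5221,.1846,z])-s*np.array([.976,-.219,0])+t*np.array([.219,.976,0]);print(z,s,t,((proj(a,P)[0]-[210,190])*4).round())
for v in range(232,246): print(v,[(p[v,u].max(),np.round(X[v,u]*1000).tolist()) for u in(268,270)])
E
```

```text
0.001 0.03 -0.009 [251. 227.]
0.001 0.03 0.009 [244. 213.]
0.001 0.045 -0.009 [233. 232.]
0.001 0.045 0.009 [226. 218.]
0.01 0.03 -0.009 [251. 218.]
0.01 0.03 0.009 [243. 205.]
0.01 0.045 -0.009 [232. 223.]
0.01 0.045 0.009 [225. 209.]
0.02 0.03 -0.009 [250. 208.]
0.02 0.03 0.009 [243. 195.]
0.02 0.045 -0.009 [232. 213.]
0.02 0.045 0.009 [225. 199.]
0.03 0.03 -0.009 [250. 199.]
0.03 0.03 0.009 [242. 185.]
0.03 0.045 -0.009 [231. 203.]
0.03 0.045 0.009 [224. 189.]
232 [(np.uint8(72), [477.0, 182.0, 67.0]), (np.uint8(74), [484.0, 183.0, 64.0])]
233 [(np.uint8(78), [478.0, 184.0, 62.0]), (np.uint8(73), [485.0, 185.0, 57.0])]
234 [(np.uint8(84), [484.0, 196.0, 47.0]), (np.uint8(75), [485.0, 184.0, 54.0])]
235 [(np.uint8(82), [479.0, 187.0, 51.0]), (np.uint8(72), [483.0, 182.0, 52.0])]
236 [(np.uint8(96), [483.0, 195.0, 40.0]), (np.uint8(75), [483.0, 182.0, 49.0])]
237 [(np.uint8(107), [481.0, 191.0, 40.0]), (np.uint8(74), [485.0, 186.0, 41.0])]
238 [(np.uint8(134), [482.0, 194.0, 33.0]), (np.uint8(74), [487.0, 190.0, 33.0])]
239 [(np.uint8(169), [485.0, 201.0, 23.0]), (np.uint8(75), [483.0, 183.0, 36.0])]
240 [(np.uint8(202), [483.0, 197.0, 22.0]), (np.uint8(76), [480.0, 178.0, 36.0])]
241 [(np.uint8(223), [494.0, 218.0, -1.0]), (np.uint8(90), [482.0, 182.0, 29.0])]
242 [(np.uint8(224), [494.0, 217.0, -4.0]), (np.uint8(175), [480.0, 179.0, 28.0])]
243 [(np.uint8(223), [490.0, 211.0, -3.0]), (np.uint8(218), [497.0, 209.0, -5.0])]
244 [(np.uint8(220), [486.0, 204.0, -0.0]), (np.uint8(218), [492.0, 201.0, -1.0])]
245 [(np.uint8(214), [486.0, 204.0, -4.0]), (np.uint8(210), [490.0, 198.0, -2.0])]
```

Request:
{"fn": "apply_moves", "kwargs": {
  "targets": [
    [0,0,2,0,0,0,60],
    [0,0,2,0,0,0,60],
    [0,0,2,0,0,0,60],
    [0,0,1,0,0,0,60],
    [0,0,1,0,0,0,60],
    [0,0,1,0,0,0,60],
    [0,0,0,0,0,0,60],
    [0,0,0,0,0,0,60]
  ]
}}

```text
clock: 11.3
tcp_pos: [0.5221, 0.1846, -0.0077]
tool_rot: [0.0, 0.781, 0.624, 0.0]
wrist_force: [-0.1, 0.4, 0.2]
gripper_width: 0.688
grip_force: 0.0
```

Request:
{"fn": "apply_moves", "kwargs": {
  "targets": [
    [0,0,1,0,0,0,60],
    [0,0,1,0,0,0,60],
    [0,0,1,0,0,0,60],
    [-2,0,0,0,0,0,60],
    [-3,0,0,0,0,0,60],
    [-3,0,0,0,0,0,60],
    [-2,0,0,0,0,0,60],
    [-1,0,0,0,0,0,60]
  ]
}}

```text
clock: 12.3
tcp_pos: [0.5196, 0.1737, -0.0107]
tool_rot: [0.0, 0.781, 0.624, 0.0]
wrist_force: [0.1, -0.3, 0.3]
gripper_width: 0.69
grip_force: 0.0
```

Request:
{"fn": "apply_moves", "kwargs": {
  "targets": [
    [-1,0,0,0,0,0,60],
    [-1,0,0,0,0,0,60],
    [-1,0,0,0,0,0,60],
    [-1,0,0,0,0,0,60],
    [-1,0,0,0,0,0,60],
    [-1,0,0,0,0,0,60],
    [-1,0,0,0,0,0,60],
    [-1,0,0,0,0,0,60]
  ]
}}

```text
clock: 13.3
tcp_pos: [0.5178, 0.1661, -0.0107]
tool_rot: [-0.0, 0.781, 0.624, 0.0]
wrist_force: [1.5, 3.8, -0.7]
gripper_width: 0.689
grip_force: 2.0
```

In contact (3.8 N). Pushing and squaring up together.

Request:
{"fn": "apply_moves", "kwargs": {
  "targets": [
    [-5,-0.2,0,0,0,-0.01,60],
    [-5,-0.2,0,0,0,-0.01,60],
    [-5,-0.2,0,0,0,-0.01,60],
    [-5,-0.2,0,0,0,-0.01,60],
    [-5,-0.2,0,0,0,-0.01,60],
    [-5,-0.2,0,0,0,-0.01,60],
    [-5,-0.2,0,0,0,-0.01,60],
    [-5,-0.2,0,0,0,-0.01,60]
  ]
}}

```text
clock: 14.3
tcp_pos: [0.5087, 0.1268, -0.0107]
tool_rot: [-0.0, 0.756, 0.655, -0.0]
wrist_force: [-0.1, 4.9, 0.1]
gripper_width: 0.689
grip_force: 2.4
```

```bash
sed -i 's/    h=float.*/X/;s/^X$/    h=float(sys.argv[4])/' go.py; grep -q "h=float" go.py || sed -i 's/^    g=np/    h=float(sys.argv[4]);g=np/' go.py; python3 go.py .4928 .0334 -.0107 -.143; python3 snap.py side 4 190 340 210 390 4; python3 bar.py .482,.012 side4.npz
```

```text
t 14.3 tcp [ 0.5087  0.1268 -0.0107] yhead -0.1424 z [-1.e-04  0.e+00 -1.e+00] q [0.09 0.24 1.94 0.   0.96 0.24] F [-0.1  4.9  0.1]
tool shift mm [-94.7  -2.5  -0. ]
turn [-0.0001 -0.      0.0006]
[0.5 3.8 1.5] [ 0.47  0.16 -0.05]
side4.npz 548 [0.4894 0.0064] 0.18724215576210332
```

View pics/side4.png

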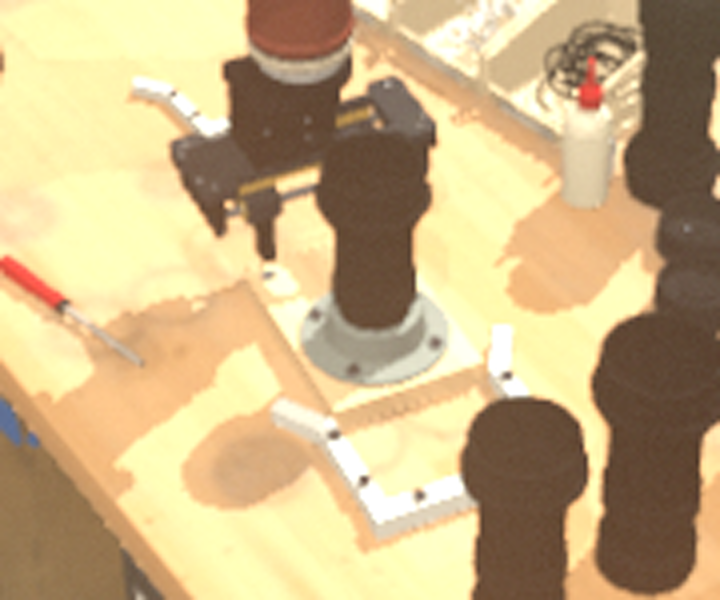

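The stand has its leading edge in the mouth, corners at (328,412) and (485,365), centred and nearly square. Continuing.

Request:
{"fn": "apply_moves", "kwargs": {
  "targets": [
    [-6,-0.2,0,0,0,0,60],
    [-6,-0.2,0,0,0,0,60],
    [-6,-0.2,0,0,0,0,60],
    [-6,-0.2,0,0,0,0,60],
    [-6,-0.2,0,0,0,0,60],
    [-6,-0.2,0,0,0,0,60],
    [-6,-0.2,0,0,0,0,60],
    [-6,-0.2,0,0,0,0,60]
  ]
}}

```text
clock: 15.35
tcp_pos: [0.5003, 0.0794, -0.0107]
tool_rot: [-0.0, 0.756, 0.655, 0.0]
wrist_force: [0.1, 4.7, 0.6]
gripper_width: 0.692
grip_force: 2.4
```

Request:
{"fn": "apply_moves", "kwargs": {
  "targets": [
    [-5,-0.1,0,0,0,0,60],
    [-5,-0.1,0,0,0,0,60],
    [-5,-0.1,0,0,0,0,60],
    [-5,0,0,0,0,0,60],
    [-5,0,0,0,0,0,60],
    [-4,0,0,0,0,0,60],
    [-3,0,0,0,0,0,60],
    [-3,0,0,0,0,0,60]
  ]
}}

```text
clock: 16.35
tcp_pos: [0.495, 0.0451, -0.0108]
tool_rot: [-0.0, 0.756, 0.655, -0.0]
wrist_force: [0.5, 5.0, 0.8]
gripper_width: 0.689
grip_force: 2.5
```

```bash
python3 go.py .4928 .0334 -.0107 -.143; python3 snap.py side 5 190 340 210 390 4; python3 bar.py .478,-.067 side5.npz
```

```text
t 16.35 tcp [ 0.495   0.0451 -0.0108] yhead -0.143 z [-1.e-04  1.e-04 -1.e+00] q [-0.07  0.18  2.01  0.    0.95  0.07] F [0.5 5.  0.8]
tool shift mm [-11.9  -0.5  -0.1]
turn [-0.0001 -0.     -0.    ]
[0.6 4.2 1.3] [0.58 0.01 0.03]
side5.npz 592 [ 0.4754 -0.0751] 0.1876536571000719
```

Request:
{"fn": "apply_moves", "kwargs": {
  "targets": [
    [-2,0,0,0,0,0,60],
    [-2,0,0,0,0,0,60],
    [-1,0,0,0,0,0,60],
    [-1,0,0,0,0,0,60],
    [-1,0,0,0,0,0,60],
    [-1,0,0,0,0,0,60],
    [-1,0,0,0,0,0,60],
    [-0.5,0,0,0,0,0,60]
  ]
}}

```text
clock: 17.4
tcp_pos: [0.4937, 0.0358, -0.0108]
tool_rot: [-0.0, 0.756, 0.655, 0.0]
wrist_force: [-0.0, 4.1, 0.3]
gripper_width: 0.687
grip_force: 2.5
```

Request:
{"fn": "apply_moves", "kwargs": {
  "targets": [
    [-0.5,0,0,0,0,0,60],
    [-0.5,0,0,0,0,0,60],
    [-0.5,0,0,0,0,0,60],
    [-0.5,0,0,0,0,0,60],
    [-0.5,0,0,0,0,0,60],
    [0,0,0,0,0,0,60],
    [0,0,0,0,0,0,60],
    [0,0,0,0,0,0,60]
  ]
}}

```text
clock: 18.4
tcp_pos: [0.4939, 0.0356, -0.0107]
tool_rot: [-0.001, 0.756, 0.655, 0.002]
wrist_force: [3.3, 15.4, 0.5]
gripper_width: 0.687
grip_force: 7.5
```

Request:
{"fn": "apply_moves", "kwargs": {
  "targets": [
    [-0.5,0,0,0,0,0,60],
    [-0.5,0,0,0,0,0,60],
    [-0.5,0,0,0,0,0,60],
    [0,0,0,0,0,0,60],
    [0,0,0,0,0,0,60],
    [0,0,0,0,0,0,60],
    [0,0,0,0,0,0,60],
    [0,0,0,0,0,0,60]
  ]
}}

```text
clock: 19.4
tcp_pos: [0.4939, 0.0356, -0.0107]
tool_rot: [-0.002, 0.756, 0.654, 0.003]
wrist_force: [4.5, 21.2, -0.9]
gripper_width: 0.69
grip_force: 10.6
```

```bash
python3 go.py; python3 snap.py side 6 190 340 210 390 4; python3 bar.py .4765,-.08 side6.npz; python3 - <<'E'
from h import *
X,p,a=cloud('side6.npz');T,q,b=cloud('top0.npz')
E
```

```text
t 19.4 tcp [ 0.4939  0.0356 -0.0107] yhead -0.144 z [ 0.0018  0.0059 -1.    ] q [-0.09  0.18  2.01  0.01  0.95  0.05] F [ 4.5 21.2 -0.9]
[ 3.7 20.4 -1. ] [ 3.62 -0.59 -0.  ]
side6.npz 585 [ 0.4741 -0.0843] 0.1872866696690066
```

Request:
{"fn": "apply_moves", "kwargs": {
  "targets": [
    [2,0,0,0,0,0,60],
    [5,0,0,0,0,0,60],
    [14,0,0,0,0,0,60],
    [18,0,-5,0,0,0,60],
    [0,-20,-35,0,0,0,60],
    [0,-20,-35,0,0,0,60],
    [0,-20,-35,0,0,0,60],
    [0,-20,-35,0,0,0,60]
  ]
}}

```text
clock: 20.45
tcp_pos: [0.4189, 0.0826, 0.1357]
tool_rot: [0.0, 0.756, 0.655, 0.0]
wrist_force: [0.0, 0.1, 0.3]
gripper_width: 0.691
grip_force: 0.0
```

Request:
{"fn": "apply_moves", "kwargs": {
  "targets": [
    [0,0,-35,0,0,0,60],
    [0,0,-35,0,0,0,60],
    [0,0,-35,0,0,0,60],
    [0,0,-35,0,0,0,60],
    [-20,0,-15,0,0,0,60],
    [-40,8,0,0,0,0,60],
    [-40,8,0,0,0,0,60],
    [-40,8,0,0,0,0,60]
  ]
}}

```text
clock: 21.45
tcp_pos: [0.4234, -0.0607, 0.2898]
tool_rot: [0.0, 0.756, 0.655, 0.0]
wrist_force: [0.3, 0.3, 0.1]
gripper_width: 0.69
grip_force: 0.0
```

```bash
python3 go.py .515 -.436 .29 -.143
```

```text
t 21.45 tcp [ 0.4234 -0.0607  0.2898] yhead -0.1422 z [ 8.e-04 -6.e-04 -1.e+00] q [-0.33 -0.32  1.88 -0.    1.58 -0.18] F [0.3 0.3 0.1]
tool shift mm [-3.585e+02  1.438e+02  1.000e-01]
turn [0.0008 0.0005 0.0008]
```

Request:
{"fn": "apply_moves", "kwargs": {
  "targets": [
    [-45,18,0,0,0,0,60],
    [-45,18,0,0,0,0,60],
    [-45,18,0,0,0,0,60],
    [-45,18,0,0,0,0,60],
    [-45,18,0,0,0,0,60],
    [-45,18,0,0,0,0,60],
    [-45,18,0,0,0,0,60],
    [-43,18,0,0,0,0,60]
  ]
}}

```text
clock: 22.45
tcp_pos: [0.5157, -0.4359, 0.2894]
tool_rot: [0.0, 0.756, 0.655, -0.0]
wrist_force: [0.1, 0.0, 0.8]
gripper_width: 0.683
grip_force: 0.0
```

```bash
python3 go.py .515 -.436 .29 -.143; python3 snap.py top 7 215 345 225 395 4; python3 snap.py side 7 190 340 210 390 4;  python3 bar.py .4765,-.083 side7.npz top7.npz; python3 - <<'E'
from h import *
for n in('top','side'):
    for k in(0,7):
        X,p,a=cloud(f'{n}{k}.npz')
        m=(np.hypot(X[...,0]-.514,X[...,1]+.437)<.03)&(X[...,2]>.115)&(X[...,2]<.16);P=X[m]
        print(n,k,len(P),circ(P[:,:2],.008)[:2].round(4) if len(P)>5 else '')
E
```

```text
t 22.45 tcp [ 0.5157 -0.4359  0.2894] yhead -0.1429 z [-1.e-04 -2.e-04 -1.e+00] q [-0.82  0.3   1.26 -0.    1.58 -0.68] F [0.1 0.  0.8]
tool shift mm [-0.2 -0.7 -0.6]
turn [-0.0001  0.0003  0.0001]
[-5.3 -0.2 -0.4] [-0.07  0.25 -0.  ]
[-0.4  1.3 -1.3] [-0.06  0.09  0.01]
side7.npz 586 [ 0.4747 -0.0851] 0.188587887159468
top7.npz 414 [ 0.4686 -0.087 ] 0.1866621932500138
top 0 73 [ 0.5172 -0.4368]
top 7 71 [ 0.5179 -0.4365]
side 0 77 [ 0.5157 -0.4363]
side 7 77 [ 0.5155 -0.4367]
```

View pics/top7.png

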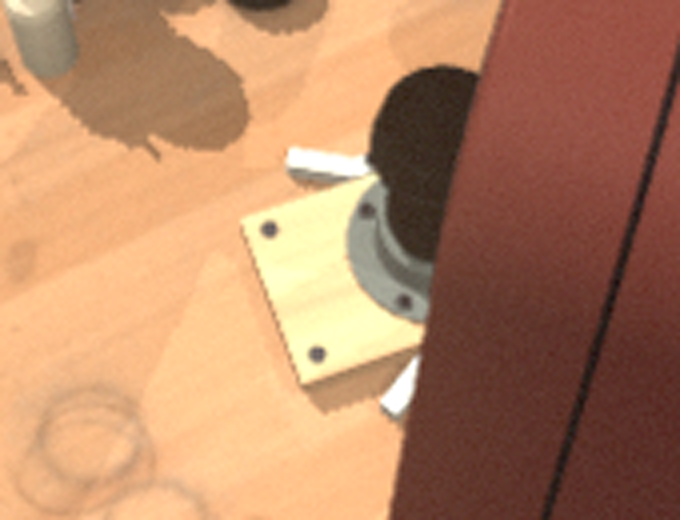

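Top view: tail corners at (242,218) and (302,385); the stand sits between the guide flares with its front hidden by the arm. Checking yaw, then descending on the piston.

```bash
python3 - <<'E'
from h import *
a=np.load('top7.npz')
c=[plane(a,x/4+225-.4,y/4+215-.4,.022)[:2] for x,y in((242,218),(302,385))];d=c[0]-c[1];m=(c[0]+c[1])/2
print(np.round(c,4).tolist(),np.linalg.norm(d),'yaw',np.arctan2(d[1],d[0]),'origin',m-.11*np.array([.1425,.99]))
E
```

```text
[[0.5505, 0.0155], [0.4331, 0.0344]] 0.11891425742669705 yaw -0.1597616876379244 origin [ 0.47610722 -0.08393495]
```

Request:
{"fn": "apply_moves", "kwargs": {
  "targets": [
    [0,1,30,0,0,0,60],
    [0,0,30,0,0,0,60],
    [0,0,30,0,0,0,60],
    [0,0,30,0,0,0,60],
    [0,0,25,0,0,0,60],
    [0,0,20,0,0,0,60],
    [0,0,13,0,0,0,60],
    [0,0,0,0,0,0,60]
  ]
}}

```text
clock: 23.55
tcp_pos: [0.5155, -0.4344, 0.1103]
tool_rot: [-0.001, 0.756, 0.655, -0.0]
wrist_force: [-0.9, -1.2, -0.0]
gripper_width: 0.693
grip_force: 0.0
```

Request:
{"fn": "apply_moves", "kwargs": {
  "targets": [
    [0,0,0,0,0,0,30],
    [0,0,0,0,0,0,10],
    [0,0,0,0,0,0,10],
    [0,0,0,0,0,0,10],
    [0,0,0,0,0,0,10],
    [0,0,0,0,0,0,10],
    [0,0,0,0,0,0,10],
    [0,0,0,0,0,0,10]
  ],
  "grip_force": 25
}}

```text
clock: 24.55
tcp_pos: [0.5159, -0.4352, 0.1113]
tool_rot: [0.0, 0.756, 0.655, 0.0]
wrist_force: [0.5, -0.4, -0.3]
gripper_width: 0.173
grip_force: 25.0
```

Gripped (15 mm opening, 25 N). Lifting straight up.

Request:
{"fn": "apply_moves", "kwargs": {
  "targets": [
    [0,0,-10,0,0,0,10],
    [0,0,-25,0,0,0,10],
    [0,0,-35,0,0,0,10],
    [0,0,-35,0,0,0,10],
    [0,0,-35,0,0,0,10],
    [0,0,-35,0,0,0,10],
    [0,0,-35,0,0,0,10],
    [0,0,-20,0,0,0,10]
  ]
}}

```text
clock: 25.55
tcp_pos: [0.5162, -0.4354, 0.3442]
tool_rot: [0.001, 0.756, 0.655, 0.0]
wrist_force: [0.5, -0.9, -1.7]
gripper_width: 0.169
grip_force: 25.0
```

```bash
python3 go.py .476 -.084 .341 -.143; cat > foot.py <<'E'
import sys
from h import *
from station import ctrl
o=ctrl.get_obs();t=o['tcp_pos'];print('tcp',t.round(4),'grip',o['grip_force'].round(1))
for n in sys.argv[2:]:
    p,d=ctrl.read_camera(n);np.savez(f'{n}{sys.argv[1]}.npz',p=p,d=d,**ctrl.get_calibration(n))
    X,p,a=cloud(f'{n}{sys.argv[1]}.npz');e=X-t
    m=(np.hypot(e[...,0],e[...,1])<.045)&(e[...,2]<-.085)&(e[...,2]>-.135)&(p.min(-1)>70);P=X[m]
    if len(P)<9: print(n,'few');continue
    h=np.percentile(P[:,2],[2,50,98]);print(n,len(P),'foot c',circ(P[:,:2],.024)[:2].round(4),((P.max(0)+P.min(0))/2).round(4),'z',h.round(4))
    for lo,hi in((-.085,-.05),(-.05,-.01)):
        m=(np.hypot(e[...,0],e[...,1])<.03)&(e[...,2]>lo)&(e[...,2]<hi);P=X[m];print('  rod',lo,len(P),np.median(P,0).round(4) if len(P) else '')
E
python3 foot.py 8 top side
```

```text
t 25.55 tcp [ 0.5162 -0.4354  0.3442] yhead -0.143 z [ 0.002  -0.0022 -1.    ] q [-0.82  0.29  1.17 -0.    1.67 -0.67] F [ 0.5 -0.9 -1.7]
tool shift mm [342.1 -89.8   2.3]
turn [0.0023 0.0019 0.    ]Traceback (most recent call last):
  File "foot.py", line 4, in <module>
    o=ctrl.get_obs();t=o['tcp_pos'];print('tcp',t.round(4),'grip',o['grip_force'].round(1))
                                                                  ^^^^^^^^^^^^^^^^^^^^^
AttributeError: 'float' object has no attribute 'round'
```

Request:
{"fn": "apply_moves", "kwargs": {
  "targets": [
    [20,-5,0,0,0,0,10],
    [40,-10,0,0,0,0,10],
    [45,-12,0,0,0,0,10],
    [45,-12,0,0,0,0,10],
    [45,-12,0,0,0,0,10],
    [45,-12,0,0,0,0,10],
    [40,-10,0,0,0,0,10],
    [25,-7,0,0,0,0,10]
  ]
}}

```text
clock: 26.55
tcp_pos: [0.4795, -0.1198, 0.341]
tool_rot: [-0.0, 0.755, 0.655, 0.0]
wrist_force: [0.5, 0.3, -1.3]
gripper_width: 0.168
grip_force: 25.0
```

Request:
{"fn": "apply_moves", "kwargs": {
  "targets": [
    [20,-5,0,0,0,0,10],
    [10,-3,0,0,0,0,10],
    [5,-2,0,0,0,0,10],
    [0,0,0,0,0,0,10],
    [0,0,0,0,0,0,10],
    [0,0,0,0,0,0,10],
    [0,0,0,0,0,0,10],
    [0,0,0,0,0,0,10]
  ]
}}

```text
clock: 27.55
tcp_pos: [0.4752, -0.0859, 0.3412]
tool_rot: [-0.0, 0.756, 0.655, -0.0]
wrist_force: [1.0, 0.7, -2.0]
gripper_width: 0.17
grip_force: 25.0
```

```bash
sed -i "s/o\['grip_force'\].round(1)/o['grip_force']/" foot.py; python3 go.py .476 -.084 .306 -.143;python3 foot.py 9 top side; python3 bar.py .476,-.084 side9.npz top9.npz
```

```text
t 27.55 tcp [ 0.4752 -0.0859  0.3412] yhead -0.1433 z [-1.e-04  0.e+00 -1.e+00] q [-0.34 -0.18  1.67 -0.    1.65 -0.2 ] F [ 1.   0.7 -2. ]
tool shift mm [ 2.   0.5 35.2]
turn [-0.0001 -0.     -0.0003]
tcp [ 0.4752 -0.0859  0.3412] grip 24.988612471988745
top 330 foot c [ 0.485  -0.0941] [ 0.4752 -0.0868  0.2441] z [0.2355 0.2394 0.2475]
  rod -0.085 27 [ 0.4729 -0.0854  0.2762]
  rod -0.05 26 [ 0.473  -0.0847  0.313 ]
side 206 foot c [ 0.476  -0.0873] [ 0.4741 -0.0898  0.2414] z [0.2303 0.2386 0.2488]
  rod -0.085 24 [ 0.472  -0.0903  0.277 ]
  rod -0.05 38 [ 0.4714 -0.089   0.3101]
side9.npz 575 [ 0.4739 -0.0841] 0.18764169017042528
top9.npz 492 [ 0.479  -0.0857] 0.18762810921797213
```

Request:
{"fn": "apply_moves", "kwargs": {
  "targets": [
    [1,0.3,0,0,0,0,10],
    [1,0.3,0,0,0,0,10],
    [1.3,0,5,0,0,0,10],
    [0,0,8,0,0,0,10],
    [0,0,8,0,0,0,10],
    [0,0,6,0,0,0,10],
    [0,0,3,0,0,0,10],
    [0,0,0,0,0,0,10]
  ]
}}

```text
clock: 28.65
tcp_pos: [0.4762, -0.0826, 0.311]
tool_rot: [-0.0, 0.756, 0.655, -0.0]
wrist_force: [0.3, 0.1, -1.0]
gripper_width: 0.169
grip_force: 25.0
```

```bash
python3 go.py .4763 -.0827 .3055 -.143; python3 foot.py 10 top side; python3 - <<'E'
from h import *
X,p,a=cloud('side10.npz');Y,q,b=cloud('top10.npz')
th=np.linspace(0,2*np.pi,73)[:-1]
def draw(im,a,c,z,r,col,r0,c0,f):
    P=np.column_stack([c[0]+r*np.cos(th),c[1]+r*np.sin(th),0*th+z]);u=((proj(a,P)-[c0,r0]+.5)*f).round().astype(np.int32)
    cv2.polylines(im,[u],True,col,1)
ims=[]
for a,p,r0,c0 in((a,p,180,270),(b,q,190,280)):
    im=cv2.resize(np.clip(p[r0:r0+100,c0:c0+75,::-1]*2.,0,255).astype(np.uint8),None,fx=5,fy=5,interpolation=cv2.INTER_CUBIC)
    draw(im,a,(.4763,-.0830),.184,.0415,(0,255,0),r0,c0,5);draw(im,a,(.4763,-.083),.1995,.024,(0,0,255),r0,c0,5);ims.append(im)
cv2.imwrite('pics/fin.png',np.hstack(ims))
E
```

```text
t 28.65 tcp [ 0.4762 -0.0826  0.311 ] yhead -0.143 z [-4.e-04  1.e-04 -1.e+00] q [-0.34 -0.18  1.72  0.    1.59 -0.19] F [ 0.3  0.1 -1. ]
tool shift mm [-0.1  0.1  5.5]
turn [-0.0004 -0.0001 -0.    ]
tcp [ 0.4762 -0.0826  0.311 ] grip 24.98868867129204
top 303 foot c [ 0.4865 -0.0917] [ 0.4813 -0.0842  0.2034] z [0.2049 0.2091 0.2177]
  rod -0.085 22 [ 0.4741 -0.0817  0.2438]
  rod -0.05 16 [ 0.4744 -0.0809  0.282 ]
side 204 foot c [ 0.4734 -0.0769] [ 0.4739 -0.0782  0.2013] z [0.1792 0.2085 0.2218]
  rod -0.085 31 [ 0.4745 -0.0856  0.2434]
  rod -0.05 35 [ 0.4735 -0.0861  0.2821]
```

View pics/fin.png

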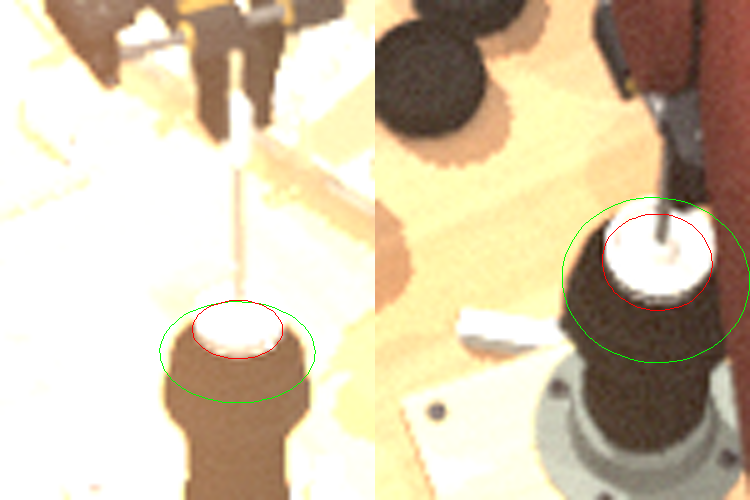

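Overlay: the foot (white, centred at about (238,328) side and (657,255) top) lines up with the rim circle's centre in both views, with the rod vertical. Lowering the last 5 mm.

Request:
{"fn": "apply_moves", "kwargs": {
  "targets": [
    [0,0,1,0,0,0,10],
    [0,0,1,0,0,0,10],
    [0,0,1,0,0,0,10],
    [0,0,1,0,0,0,10],
    [0,0,1,0,0,0,10],
    [0,0,0.5,0,0,0,10],
    [0,0,0,0,0,0,10],
    [0,0,0,0,0,0,10]
  ]
}}

```text
clock: 29.75
tcp_pos: [0.4763, -0.0826, 0.3058]
tool_rot: [0.0, 0.756, 0.655, 0.0]
wrist_force: [-0.3, 0.1, -0.8]
gripper_width: 0.172
grip_force: 25.0
```

```bash
python3 go.py .4763 -.0827 .3055 -.143; python3 - <<'E'
from meas import *
from station import ctrl
p,d=ctrl.read_camera('side');np.savez('side11.npz',p=p,d=d,**ctrl.get_calibration('side'))
for k in(0,11):
    X,_,_=cloud(f'side{k}.npz')
    for xy,h,r in(((.45,-.26),.172,.0415),((.537,-.265),.192,.045),((.645,-.256),.172,.0415)):
        P=top_circ(X,xy,h,r);P=P[np.hypot(P[:,0]-xy[0],P[:,1]-xy[1])<.055];print(k,len(P),circ(P[:,:2],r)[:2].round(3))
E
```

```text
t 29.75 tcp [ 0.4763 -0.0826  0.3058] yhead -0.143 z [ 0.  0. -1.] q [-0.34 -0.17  1.73  0.    1.58 -0.19] F [-0.3  0.1 -0.8]
tool shift mm [-0.1  0.   0.3]
turn [ 0. -0. -0.]
0 680 [ 0.446 -0.266]
0 735 [ 0.53  -0.264]
0 601 [ 0.644 -0.256]
11 689 [ 0.447 -0.266]
11 733 [ 0.53  -0.264]
11 601 [ 0.643 -0.255]
```

The waiting bodies haven't moved, and the piston is held upright about 10 mm above the mouth. Handing in.

```bash
python3 -c "
from station import ctrl
print(ctrl.finish_job())"
```

```text
the job is handed in; nothing more can be done
None
```

I handed the job in at about 30 s: the stand is pushed hard against the back fence (21 N), the three waiting bodies measure unmoved, and the arm is gripping the piston upright, centred by my measurements about 1 cm above the barrel mouth.

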